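# Find the weak spring finger and open its clamp

### The job

One of the three spring fingers on the plate has gone weak. Find out which by pressing the fingers' free tips smoothly down to the rubber stops, holding each there a moment and easing it back up without letting it snap; once you have pressed the weak one, push the clamp handle behind it well over backwards to open it. Leave the other two clamps shut and do not disturb the loose things on the bench.

Things in the scene. Friction and masses are not known exactly. Their poses are not given: they have to be found in the camera images.
- fixture: Aluminium plate fixed to the bench, 225 (x) by 330 (y) by 12 mm; origin under its centre, x away from the robot, y left. On it three outwardly identical stations, 100 mm apart in y: left, middle, right. In each a flat steel spring finger (115 x 26 x 3 mm) juts level along -x from a dark block, over a black rubber stop; a clamp with an upright blue handle stands behind it (+x).
- tip_left (a point): Press point on top of the left finger at rest, 59 mm above the bench, 15 mm in from its free end, 100 mm from its clamped end; stays put when the finger bends. Pressed straight down here, the finger meets its stop 18 mm lower. The force rises evenly from about 1/7 of its final value; on the stop a sound finger needs about 12 N, the one weak finger (in any of the three places) about 5 N.
- tip_middle (a point): Press point on top of the middle finger at rest, 59 mm above the bench, 15 mm in from its free end, 100 mm from its clamped end; stays put when the finger bends. Pressed straight down here, the finger meets its stop 18 mm lower. The force rises evenly from about 1/7 of its final value; on the stop a sound finger needs about 12 N, the one weak finger (in any of the three places) about 5 N.
- tip_right (a point): Press point on top of the right finger at rest, 59 mm above the bench, 15 mm in from its free end, 100 mm from its clamped end; stays put when the finger bends. Pressed straight down here, the finger meets its stop 18 mm lower. The force rises evenly from about 1/7 of its final value; on the stop a sound finger needs about 12 N, the one weak finger (in any of the three places) about 5 N.
- handle_left (a point): Point on the axis of the left clamp's shut handle, in its blue round grip (18 mm thick; tip 24 mm farther up), 143 mm above the bench, 127 mm beyond the press point; does not swing along. The handle turns about a level pin along the plate's y, 21 mm farther in x and 67 mm lower. Shut, it leans 17 degrees to the robot; pushed away from the robot (+x), past upright, it opens.
- handle_middle (a point): Point on the axis of the middle clamp's shut handle, in its blue round grip (18 mm thick; tip 24 mm farther up), 143 mm above the bench, 127 mm beyond the press point; does not swing along. The handle turns about a level pin along the plate's y, 21 mm farther in x and 67 mm lower. Shut, it leans 17 degrees to the robot; pushed away from the robot (+x), past upright, it opens.
- handle_right (a point): Point on the axis of the right clamp's shut handle, in its blue round grip (18 mm thick; tip 24 mm farther up), 143 mm above the bench, 127 mm beyond the press point; does not swing along. The handle turns about a level pin along the plate's y, 21 mm farther in x and 67 mm lower. Shut, it leans 17 degrees to the robot; pushed away from the robot (+x), past upright, it opens.
- finger_a (a joint): Bending of one of the three fingers, rad: 0 at rest, 0.18 on its stop. Which place (left, middle, right) this finger has changes from run to run and is not given; it belongs to the same station as clamp_a. Springs back when let go.
- finger_b (a joint): Bending of one of the three fingers, rad: 0 at rest, 0.18 on its stop. Which place (left, middle, right) this finger has changes from run to run and is not given; it belongs to the same station as clamp_b. Springs back when let go.
- finger_c (a joint): Bending of one of the three fingers, rad: 0 at rest, 0.18 on its stop. Which place (left, middle, right) this finger has changes from run to run and is not given; it belongs to the same station as clamp_c. Springs back when let go.
- clamp_a (a joint): Swing of the clamp handle behind finger_a, rad: 0 to 0.08 when shut at the start, 0.3 upright, 1.2 thrown fully back (open). Stiff: takes about 2 N at the grip to move and stays where it is left.
- clamp_b (a joint): Swing of the clamp handle behind finger_b, rad: 0 to 0.08 when shut at the start, 0.3 upright, 1.2 thrown fully back (open). Stiff: takes about 2 N at the grip to move and stays where it is left.
- clamp_c (a joint): Swing of the clamp handle behind finger_c, rad: 0 to 0.08 when shut at the start, 0.3 upright, 1.2 thrown fully back (open). Stiff: takes about 2 N at the grip to move and stays where it is left.
- tube_mid (a point): Bystander: offcut of stainless tube standing on end, 63 mm across, 90 mm high; this point is its centre. Left of the plate.
- plug_mid (a point): Bystander: blue round plastic purge plug, 68 mm across, 52 mm high; this point is its centre. Right of the plate.
- spanner: Bystander: steel spanner about 180 mm long lying on the bench right of the plate; origin at the underside near its middle.

How it is judged:
On the way, in this order (a step that is already met when the one before it is completed fails the run):
1. the weak finger is pressed down to its stop (within 3 mm) and held there 0.2 s, its clamp still shut (value of joint finger_b above 0.15 rad and value of joint clamp_b below 0.3 rad), for 0.2 s.
2. the clamp behind the weak finger is pushed open (value of joint clamp_b above 0.8 rad), for 0.1 s.
At the end, for the whole second after the job is handed in: The weak finger's clamp handle is at rest, swung open past 0.8 rad (about 30 degrees over backwards from upright); the other two handles are still below 0.25 rad; all three fingers are back up (below 0.03 rad); the tube offcut, the plug and the spanner lie within 30 mm of where they were (value of joint clamp_b above 0.8 rad and value of joint each of clamp_a, clamp_c below 0.25 rad and value of joint each of finger_a, finger_b, finger_c below 0.03 rad and velocity of joint clamp_b between -0.1 and 0.1 rad/s and distance of each of tube_mid, plug_mid, spanner from where it was at the start of the episode below 0.03 m); the robot touches nothing.
It fails at once if the clamp of a sound finger is opened (past 0.3 rad) (value of joint any of clamp_a, clamp_c above 0.3 rad).
It fails at once if a finger is struck down or let snap back up (turning faster than 6 rad/s, 0.6 m/s at its tip) (velocity of joint any of finger_a, finger_b, finger_c above 6 rad/s or velocity of joint any of finger_a, finger_b, finger_c below -6 rad/s).
It fails at once if the tube offcut, the plug or the spanner is shifted by more than 30 mm (distance of any of tube_mid, plug_mid, spanner from where it was at the start of the episode above 0.03 m).
It also fails if it takes over 59 s, if anything falls off the work surface, if the arm or the gripper's body presses on something with over 40 N, if the wrist force passes 120 N, or if a joint passes its speed limit or range.

### The arm

A 6-joint arm with a two-finger parallel gripper is mounted at the origin on the work surface. World frame = base frame: x ahead of the robot, y to its left, z up, the work surface at z = 0. Lengths are in m, angles in rad, forces in N, time in s.
With the tool pointing down it reaches from about 0.3 to 0.775 m from the base axis. Payload 14.6 kg.
Tool frame: the origin (TCP) lies on the mounting face of the last link; the fingertips stand 173 mm ahead of it and the grasp point (between the pads) lies 155 mm ahead of it (robot.tcp_to_grasp is the distance from the TCP to the grasp point, in m); z points along the fingers, y is the direction in which the jaws open and shut (so a half turn about z gives the same grasp; the last joint's range is limited). The gripper opens to 85 mm and grips with 20 to 120 N. Pads are 22 mm wide; open, the fingers measure 114 mm over their backs; the gripper's body (76 mm by 85 mm) begins 54 mm behind the grasp point. The pads swing forward as they close: fully open they stand 13 mm farther back than shut.
Start: joints at [-1.244, 0.3, 1.521, -0, 1.321, -0.067], TCP at [0.211, -0.508, 0.405] pointing down, gripper open.
Joint ranges: [-3.03, 3.03], [-0.79, 2.21], [0.23, 2.52], [-1.04, 4.18], [0, 3.07], [-2.55, 2.55]. Speed limits (rad/s): [2.22, 2.22, 2.57, 3.14, 3.14, 3.14].

### API

Orientations are given as a unit quaternion [w, x, y, z].
In Python, from bench import robot gives the robot as it stands. The module is installed in compiled form; this text tells all that it offers.
- The arm moves only by the tool arm_command, never from a script. Its argument "series" is a list that holds one entry, the list of rows, each a list of 5 numbers: the shift along the tool's x, y, z in cm, then the turn about the tool's z in degrees, then the opening, from 0 (shut) to 1 (fully open). A call has 1 to 20 rows; each row shifts and turns the commanded pose from where the row before left it, along the tool's axes as they then stand; what a row does not reach is not made up. A row lasts 1/12 s, in which the tool goes at most 41.7 mm and 7.16 degrees, less where a joint would pass 70% of its speed; a pose out of reach is approached as far as the arm can. A call with a gripper value outside its range is refused whole. The fingers move at their own pace and stop on an object; "grip_force" is the grip in N (left out, the last holds). Time passes only in rows, so rows that do not move let the fingers close. It gives the time, the measured TCP pose, the force and the opening at its end, in the units of the state.
- robot.state(): the state, without advancing time (a new reading comes with each control period).
- robot.snapshot(name): name is "side" or "top" or "wrist"; returns the picture (384x512x3 uint8, blue, green, red); there is no depth.
- robot.calibration(name): a dict with "camera_matrix" (3x3 intrinsics, pixels), "cam_to_world" (4x4, takes a point from camera to world coordinates); the wrist camera has in their place "tool_from_camera" (4x4, takes a point from camera to tool coordinates, whose origin is the TCP and whose axes are the flange's). Camera axes: x right, y down, z forward; pixel columns grow to the right and rows downward; lengths in m; the calibration is good to about 2 mm. A picture is of the moment at which its call begins: read the wrist's pose just before it. calibration takes no time and is no camera call.
- robot.hand_in(): hands the job in, once; it reports no verdict.
Trained networks look in the newest picture that a camera, given by its name, has taken for a name from the list of things; names that differ only in an ending like _2 or _b are one class to them, and where a whole thing is asked for, a point or a joint stands for the part that bears it (a point fixed in the world has none). Each returns a list of dicts, best first, with "conf" (0 to 1); they miss things now and then, are a little off and sometimes report something else, mostly with a low value. They report only what shows in the picture. A call takes as long as a camera call.
- robot.look_for(camera, name): "centre" ([column, row] in pixels, amid what is visible of it).
The state is a dict: "time_s": time; "qpos": joint angles; "joint_velocities": joint speeds; "joint_efforts": joint torques, N m; "tool_pos": TCP position; "ee_rot": TCP orientation; "ft_force": force on the tool from outside, world axes, zero at the start; "wrist_torque": the same for the moment, N m; "width": opening from 0.0 (shut) to 1.0 (fully open).
Only numpy, scipy, OpenCV 4.12 (cv2) and the standard library are available. Lean on these libraries where they do the work, as an engineer would, in place of code of your own. Each camera call takes 0.05 s, during which the arm holds its last target. There are 200 camera calls.

## Working session

There is one attempt and no reset: what is moved stays moved. The work goes in short steps, Python scripts to look and compute and a tool call to move; the robot and the scene stay as the last step left them, time stands still between calls to the robot, and variables do not carry over. Pictures are saved under pics/ and viewed, on a budget of 10 in all, crops included, one or two more only if the job needs it, and the job is handed in when it is done.

Besides the shell and the picture viewer there is one more tool, called after "Call:" by a JSON object that holds its "fn" and its "kwargs". arm_command: Moves the arm, as the interface text tells. Its arguments: {"type":"object","properties":{"series":{"type":"array","items":{"type":"array","items":{"type":"array","items":{"type":"number"}}}},"grip_force":{"type":"number"}},"required":["series"]}

```bash
mkdir -p pics; cat > h.py <<'E'
import numpy as np, cv2
from bench import robot
def ray(cam,px):
    c=robot.calibration(cam);K=np.array(c["camera_matrix"]);T=np.array(c["cam_to_world"])
    d=T[:3,:3]@np.linalg.solve(K,[px[0],px[1],1]);return T[:3,3],d
def at_z(cam,px,z):
    o,d=ray(cam,px);return o+d*(z-o[2])/d[2]
def proj(cam,p):
    c=robot.calibration(cam);K=np.array(c["camera_matrix"]);T=np.linalg.inv(np.array(c["cam_to_world"]))
    q=K@(T[:3,:3]@np.array(p)+T[:3,3]);return q[:2]/q[2]
E
python3 - <<'E'
from h import *
print(robot.state())
a=robot.snapshot("top");b=robot.snapshot("side")
cv2.imwrite("pics/top.png",a);cv2.imwrite("pics/side.png",b)
for n,z in [("fixture",.012),("tip_left",.059),("tip_middle",.059),("tip_right",.059),("handle_left",.143),("handle_middle",.143),("handle_right",.143),("tube_mid",.045),("plug_mid",.026),("spanner",.005)]:
    for c in("top","side"):
        for r in robot.look_for(c,n)[:3]: print(n,c,np.round(r["centre"],1),round(r["conf"],2),at_z(c,r["centre"],z).round(3))
E
```

```text
{'time_s': 0.0, 'qpos': array([-1.24361051e+00,  3.00491512e-01,  1.52158677e+00,  8.55946418e-07,
        1.32066623e+00, -6.65852306e-02]), 'joint_velocities': array([-0.00040767,  0.00084316, -0.00070537,  0.00069854,  0.00039701,
       -0.00052883]), 'joint_efforts': array([ 1.01136218e-03, -5.43498731e+01, -3.61790657e+01,  3.18741240e-05,
        4.02846970e-03,  2.58821999e-06]), 'tool_pos': array([ 0.21101636, -0.50787944,  0.40410759]), 'ee_rot': array([-5.71099321e-04,  9.80680433e-01,  1.95615841e-01, -7.44202901e-05]), 'ft_force': array([-0.48345865,  0.20324643,  0.36858311]), 'wrist_torque': array([-0.02785203, -0.00098172,  0.0317342 ]), 'width': 1.0000269195660219}
fixture top [228.8 184.7] 0.87 [0.568 0.028 0.012]
fixture side [237.6 271.5] 0.84 [0.52  0.183 0.012]
tip_left top [231.7 188.7] 0.76 [0.543 0.018 0.059]
tip_left side [234.6 266. ] 0.59 [0.519 0.21  0.059]
tip_middle top [234.1 187.1] 0.81 [0.548 0.01  0.059]
tip_middle side [236.4 269.8] 0.71 [0.512 0.22  0.059]
tip_right top [231.4 189.6] 0.72 [0.54  0.019 0.059]
tip_right side [236.7 269.4] 0.78 [0.511 0.219 0.059]
handle_left top [230.  187.6] 0.78 [0.527 0.02  0.143]
handle_left side [234.2 266.4] 0.91 [0.497 0.287 0.143]
handle_middle top [229.9 187.7] 0.8 [0.527 0.02  0.143]
handle_middle side [233.9 272.2] 0.82 [0.493 0.303 0.143]
handle_right top [230.3 188.1] 0.74 [0.526 0.019 0.143]
handle_right side [234.  268.2] 0.6 [0.496 0.292 0.143]
tube_mid top [112.2 215.9] 0.97 [0.481 0.39  0.045]
tube_mid side [234.4 336. ] 0.58 [0.47  0.383 0.045]
plug_mid top [348.5 212. ] 0.68 [ 0.456 -0.342  0.026]
plug_mid side [299.5 157.5] 0.55 [ 0.456 -0.338  0.026]
plug_mid side [257.7 200.1] 0.53 [ 0.535 -0.084  0.026]
spanner top [348.6 210.8] 0.66 [ 0.463 -0.347  0.005]
spanner top [364.9 151.9] 0.61 [ 0.654 -0.419  0.005]
spanner side [247.8 141.8] 0.65 [ 0.653 -0.42   0.005]
```

View pics/top.png

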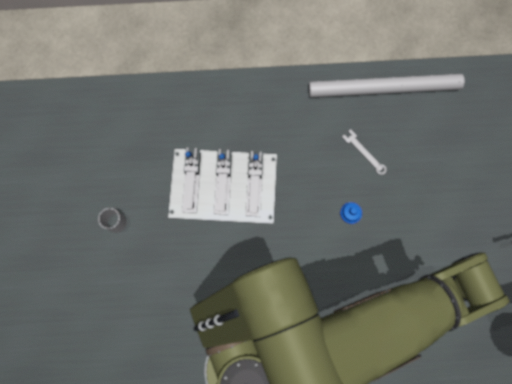

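View pics/side.png

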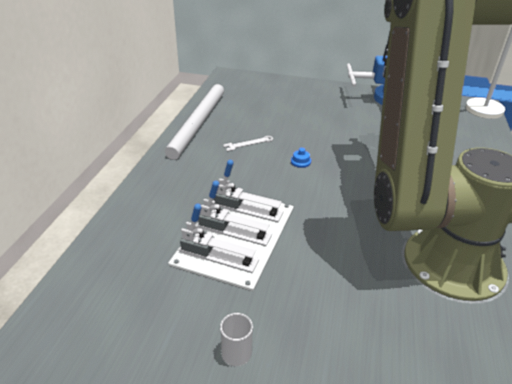

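The top picture shows the plate with corners at about (175,149), (277,155), (273,222) and (168,217), and the blue handles at its far edge. The tube is at (110,218), the plug at (351,212) and the spanner at (365,152). In the side picture the stations run from front (left) at row 250 to back (right) at row 200. I'll fit the plate next.

```bash
cat > fit.py <<'E'
from h import *
from scipy.optimize import least_squares
a=cv2.imread("pics/top.png")
roi=np.zeros(a.shape[:2],np.uint8);roi[135:235,155:290]=255
m=((a.min(2)>140)&(roi>0)).astype(np.uint8)
m=cv2.morphologyEx(m,cv2.MORPH_CLOSE,np.ones((5,5)))
c=max(cv2.findContours(m,cv2.RETR_EXTERNAL,cv2.CHAIN_APPROX_NONE)[0],key=cv2.contourArea)
w=np.array([at_z("top",p[0],.012)[:2] for p in c],np.float32)
r=cv2.minAreaRect(w);print(r,cv2.boxPoints(r))
ang=r[2] if r[1][1]>r[1][0] else r[2]-90
while ang>45:ang-=90
while ang<-45:ang+=90
# robust per-edge fit of rectangle 225x330 boundary
def res(v):
    C,S=np.cos(v[2]),np.sin(v[2]);d=(w-v[:2])@np.array([[C,-S],[S,C]])
    q=np.abs(d)-[.1125,.165];return np.where(np.minimum(*(-q).T)>-.0,q.max(1),np.hypot(*np.maximum(q,0).T))
s=least_squares(res,[*r[0],np.radians(ang)],loss="soft_l1",f_scale=.002)
print(s.x,np.degrees(s.x[2]),np.abs(res(s.x)).mean())
x,y,t=s.x;R=np.array([[np.cos(t),-np.sin(t)],[np.sin(t),np.cos(t)]])
# blue handles
hsv=cv2.cvtColor(a,cv2.COLOR_BGR2HSV)
b=cv2.inRange(hsv,(100,120,60),(130,255,255))&roi
n,_,st,ce=cv2.connectedComponentsWithStats(b)
for i in range(1,n):
    p=at_z("top",ce[i],.15);print(ce[i],st[i,4],p.round(4),"plate frame",R.T@(p[:2]-[x,y]))
v=a.copy()
for q in [(-.1125,-.165),(.1125,-.165),(.1125,.165),(-.1125,.165)]:
    pp=proj("top",[*(R@q+[x,y]),.012]);cv2.circle(v,tuple(int(k) for k in np.round(pp)),2,(0,0,255),1)
cv2.imwrite("pics/topfit.png",cv2.resize(v[135:235,155:290],None,fx=5.5,fy=5.5,interpolation=cv2.INTER_CUBIC))
E
python3 fit.py
```

```text
((0.5690290331840515, 0.04651574790477753), (0.33295005559921265, 0.23128463327884674), 83.62913513183594) [[ 0.4356282  -0.10609911]
 [ 0.66548455 -0.1317633 ]
 [ 0.7024299   0.19913061]
 [ 0.47257352  0.22479479]]
[ 0.56632891  0.04683118 -0.11092362] -6.355455142658148 0.004921209608132458
[188. 154.] 21 [0.634  0.1386 0.15  ] plate frame [0.05714229 0.09868923]
[221.60869565 156.04347826] 23 [0.6223 0.04   0.15  ] plate frame [ 0.0563723  -0.00058077]
[255.36842105 156.63157895] 19 [ 0.615 -0.059  0.15 ] plate frame [ 0.06007018 -0.09982625]
```

View pics/topfit.png

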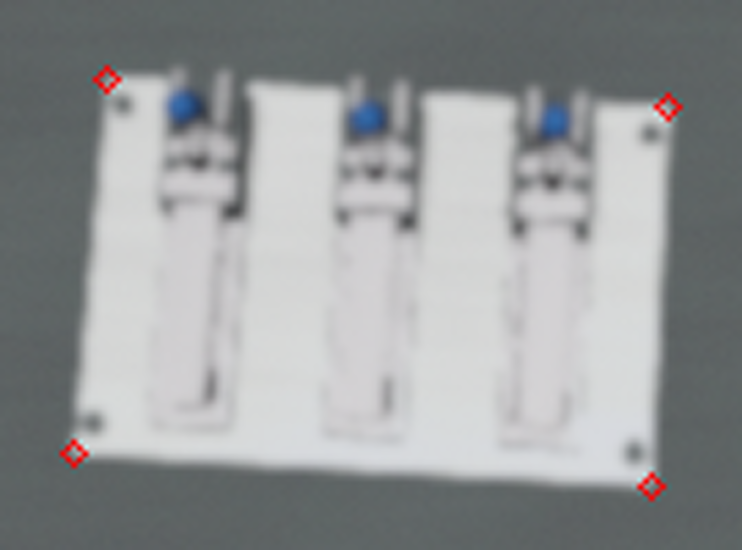

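The fitted corners sit on the plate. Next I'll work out the press points from the finger free ends and cross-check them against the handles and the side view.

```bash
cat >> h.py <<'E'
x,y,t=0.5663,0.0468,-0.1109
R=np.array([[np.cos(t),-np.sin(t)],[np.sin(t),np.cos(t)]])
def toplate(p): return R.T@(np.asarray(p)[:2]-[x,y])
def W(px,py): return R@[px,py]+[x,y]
TX=-.070
tips={k:W(TX,v) for k,v in dict(left=.1,middle=0,right=-.1).items()}
from scipy.spatial.transform import Rotation as Ro
def delta(target,s=None):   # world TCP target -> tool cm shift and turn deg to plate yaw
    s=s or robot.state();q=s["ee_rot"];M=Ro.from_quat([*q[1:],q[0]]).as_matrix()
    yaw=np.arctan2(M[1,0],M[0,0])
    return (100*M.T@(np.array(target)-s["tool_pos"])).round(2),round(np.degrees(yaw-t),2)
E
python3 - <<'E'
from h import *
for p in [(187,408),(368,416),(547,428)]:
    px=np.array(p)/5.5+[155-.4,135-.4];print("free end plate",toplate(at_z("top",px,.058)).round(4))
v=cv2.imread("pics/side.png")
for tx,col in[(-.07,(0,0,255))]:
  for py in(.1,0,-.1):
    for P in([*W(tx,py),.059],[*W(tx-.015,py),.059],[*W(tx+.127,py),.143]):
        cv2.circle(v,tuple(int(k) for k in (proj("side",P)*16).round()),16*1,col,1,cv2.LINE_AA,4)
cv2.imwrite("pics/sidefit.png",cv2.resize(v[150:285,165:300],None,fx=4.4,fy=4.4,interpolation=cv2.INTER_CUBIC))
for k in tips: print(k,tips[k].round(4))
print(delta([*tips["right"],.38]))
E
```

```text
free end plate [-0.0898  0.0962]
free end plate [-0.0887 -0.0048]
free end plate [-0.09   -0.1045]
left [0.5078 0.1539]
middle [0.4967 0.0545]
right [ 0.4857 -0.0448]
(array([ 43.13, -32.22,   2.47]), np.float64(28.92))
```

View pics/sidefit.png

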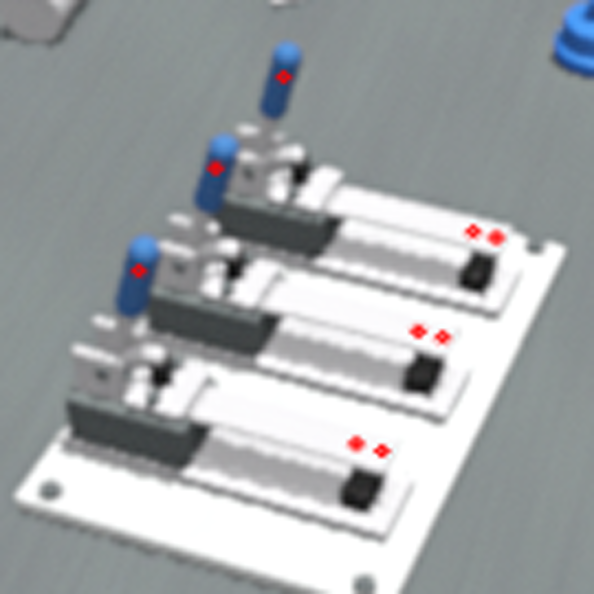

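The markers agree. The handle points sit on the grips, and the finger ends lie about 3 mm farther toward the robot than assumed, so I'll use TX = -0.073. Now I'll move above the right tip with the gripper shut.

```bash
sed -i 's/^TX=.*/TX=-.073/; s/left=.1,middle=0,right=-.1)/left=.098,middle=-.002,right=-.102)/' h.py; python3 -c "
from h import *
print(delta([*tips['right'],.38]))"
```

```text
(array([ 42.77, -32.19,   2.47]), np.float64(28.92))
```

Call:
{"fn": "arm_command", "kwargs": {"series": [[[2.5, -1.9, 0, 0, 0], [2.7, -2, 0, 0, 0], [2.7, -2, 0, 0, 0], [2.7, -2, 0, 0, 0], [2.7, -2, 0, 0, 0], [2.7, -2, 0, 0, 0], [2.7, -2, 0, 0, 0], [2.7, -2, 0, 0, 0], [2.7, -2, 0, 0, 0], [2.7, -2, 0, 0, 0], [2.7, -2, 0, 0, 0], [2.7, -2, 0, 0, 0], [2.7, -2, 0, 0, 0], [2.7, -2, 0, 0, 0], [2.7, -2, 0, 0, 0], [2.4, -2, 0, 0, 0], [0, 0, 0, 7, 0], [0, 0, 0, 7, 0], [0, 0, 0, 7, 0], [0, 0, 0, 7, 0]]]}}

```text
time_s: 2.77
tool_pos: [0.483, -0.0492, 0.4047]
ee_rot: [-0.0, 0.999, -0.05, 0.0]
ft_force: [-0.5, 0.3, -0.8]
width: 0.001
```

```bash
python3 -c "
from h import *
s=robot.state();print(s);print(delta([*tips['right'],.26]))"
```

```text
{'time_s': 2.7667, 'qpos': array([-1.76989809e-01,  1.55826799e-01,  1.69789268e+00,  1.05907548e-05,
        1.28786893e+00,  1.49417053e+00]), 'joint_velocities': array([-5.20878257e-03, -1.32112578e-03,  6.95163717e-04,  4.31318836e-04,
        3.84707381e-04,  1.45598917e+00]), 'joint_efforts': array([ 3.81047353e-01, -4.51494849e+01, -3.57756865e+01,  7.93705636e-03,
       -2.66073203e-04, -3.07417341e+00]), 'tool_pos': array([ 0.48300725, -0.04920976,  0.40466045]), 'ee_rot': array([-4.77615131e-06,  9.98741073e-01, -5.01624245e-02,  2.74414089e-06]), 'ft_force': array([-0.48419513,  0.2814253 , -0.82437434]), 'wrist_torque': array([-0.06406036,  0.03428758, -0.00607428]), 'width': 0.0010743579143282782}
(array([-0.08, -0.26, 14.47]), np.float64(0.6))
```

Call:
{"fn": "arm_command", "kwargs": {"series": [[[0, -0.2, 0, 0.9, 0], [0, 0, 2, 0, 0], [0, 0, 3, 0, 0], [0, 0, 3, 0, 0], [0, 0, 3, 0, 0], [0, 0, 2, 0, 0], [0, 0, 1, 0, 0], [0, 0, 0.5, 0, 0], [0, 0, 0, 0, 0], [0, 0, 0, 0, 0], [0, 0, 0, 0, 0], [0, 0, 0, 0, 0]]]}}

```text
time_s: 3.77
tool_pos: [0.4834, -0.0475, 0.2608]
ee_rot: [0.0, 0.998, -0.055, 0.001]
ft_force: [0.6, -1.0, -0.4]
width: -0.001
```

```bash
python3 -c "
from h import *
s=robot.state();print(s['ft_force'],delta([*tips['right'],.232]))
cv2.imwrite('pics/s2.png',cv2.resize(robot.snapshot('side')[120:290,150:320],None,fx=3.5,fy=3.5,interpolation=cv2.INTER_CUBIC))"
```

```text
[ 0.56344076 -0.99486744 -0.42774649] (array([-0.11, -0.09,  2.88]), np.float64(0.04))
```

View pics/s2.png

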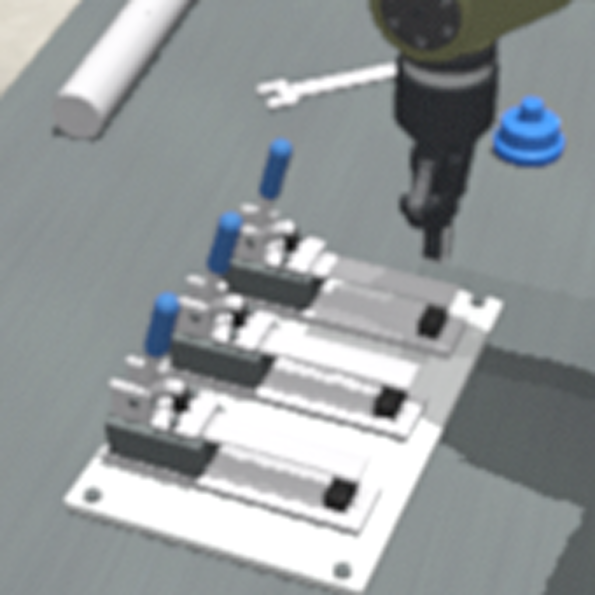

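The shut fingertips stand right above the right finger tip, at crop pixel (437,258), and all else is clear. Now pressing slowly.

Call:
{"fn": "arm_command", "kwargs": {"series": [[[-0.1, -0.1, 0.3, 0, 0], [0, 0, 0.3, 0, 0], [0, 0, 0.3, 0, 0], [0, 0, 0.3, 0, 0], [0, 0, 0.3, 0, 0], [0, 0, 0.3, 0, 0], [0, 0, 0.3, 0, 0], [0, 0, 0.3, 0, 0], [0, 0, 0.25, 0, 0], [0, 0, 0.25, 0, 0], [0, 0, 0.25, 0, 0], [0, 0, 0.25, 0, 0], [0, 0, 0.25, 0, 0], [0, 0, 0.25, 0, 0], [0, 0, 0.25, 0, 0], [0, 0, 0.25, 0, 0], [0, 0, 0, 0, 0], [0, 0, 0, 0, 0], [0, 0, 0, 0, 0]]]}}

```text
time_s: 5.4
tool_pos: [0.4828, -0.0465, 0.2166]
ee_rot: [0.0, 0.998, -0.055, 0.001]
ft_force: [-1.7, 0.1, 11.6]
width: -0.001
```

Call:
{"fn": "arm_command", "kwargs": {"series": [[[0, 0, 0.1, 0, 0], [0, 0, 0.1, 0, 0], [0, 0, 0, 0, 0]]]}}

```text
time_s: 5.65
tool_pos: [0.483, -0.0465, 0.2152]
ee_rot: [0.0, 0.998, -0.055, 0.002]
ft_force: [-4.4, 1.5, 23.1]
width: -0.004
```

Call:
{"fn": "arm_command", "kwargs": {"series": [[[0, 0, 0.1, 0, 0], [0, 0, 0, 0, 0]]]}}

```text
time_s: 5.82
tool_pos: [0.483, -0.0465, 0.2147]
ee_rot: [0.0, 0.998, -0.055, 0.002]
ft_force: [-8.0, 1.6, 30.5]
width: -0.0
```

On the stop at about TCP z = 0.2165, 11.6 N. I'll ease off and read the force in mid-bend to confirm.

Call:
{"fn": "arm_command", "kwargs": {"series": [[[0, 0, -0.2, 0, 0], [0, 0, -0.2, 0, 0], [0, 0, -0.1, 0, 0], [0, 0, -0.1, 0, 0], [0, 0, 0, 0, 0], [0, 0, 0, 0, 0]]]}}

```text
time_s: 6.32
tool_pos: [0.4826, -0.0464, 0.2195]
ee_rot: [0.0, 0.998, -0.055, 0.001]
ft_force: [-2.3, 0.1, 10.6]
width: 0.001
```

Call:
{"fn": "arm_command", "kwargs": {"series": [[[0, 0, -0.2, 0, 0], [0, 0, -0.2, 0, 0], [0, 0, -0.1, 0, 0], [0, 0, 0, 0, 0], [0, 0, 0, 0, 0]]]}}

```text
time_s: 6.73
tool_pos: [0.4824, -0.0464, 0.2241]
ee_rot: [0.0, 0.998, -0.055, 0.0]
ft_force: [-2.3, 0.6, 7.3]
width: -0.004
```

Call:
{"fn": "arm_command", "kwargs": {"series": [[[0, 0, -0.25, 0, 0], [0, 0, -0.25, 0, 0], [0, 0, -0.25, 0, 0], [0, 0, -0.25, 0, 0], [0, 0, -0.25, 0, 0], [0, 0, -0.25, 0, 0], [0, 0, -0.5, 0, 0], [0, 0, -1, 0, 0], [0, 0, -0.5, 0, 0], [0, 0, 0, 0, 0], [0, 0, 0, 0, 0]]]}}

```text
time_s: 7.65
tool_pos: [0.4823, -0.0464, 0.2591]
ee_rot: [0.0, 0.998, -0.055, 0.001]
ft_force: [-0.1, -0.6, -0.0]
width: -0.003
```

```bash
python3 -c "
from h import *
s=robot.state();print(s['ft_force'],delta([*tips['middle'],.245]))"
```

```text
[-0.11073337 -0.60804461 -0.01471183] (array([ 0.02, -9.99,  1.41]), np.float64(0.01))
```

The right finger is sound: about 10.6 N just above the stop, 7.3 N in mid-bend. Middle next.

Call:
{"fn": "arm_command", "kwargs": {"series": [[[0, -1.5, 0, 0, 0], [0, -2.5, 0, 0, 0], [0, -2.5, 0, 0, 0], [0, -2, 0, 0, 0], [0, -1, 0, 0, 0], [0, -0.5, 0, 0, 0], [0, 0, 0.4, 0, 0], [0, 0, 0.4, 0, 0], [0, 0, 0.4, 0, 0], [0, 0, 0.4, 0, 0], [0, 0, 0.4, 0, 0], [0, 0, 0.25, 0, 0], [0, 0, 0.25, 0, 0], [0, 0, 0.25, 0, 0], [0, 0, 0.25, 0, 0], [0, 0, 0.25, 0, 0], [0, 0, 0.25, 0, 0], [0, 0, 0.25, 0, 0], [0, 0, 0, 0, 0], [0, 0, 0, 0, 0]]]}}

```text
time_s: 9.32
tool_pos: [0.4935, 0.053, 0.2214]
ee_rot: [-0.0, 0.998, -0.055, 0.0]
ft_force: [0.9, -2.0, 4.2]
width: 0.006
```

Call:
{"fn": "arm_command", "kwargs": {"series": [[[0, 0, 0.25, 0, 0], [0, 0, 0.15, 0, 0], [0, 0, 0.1, 0, 0], [0, 0, 0, 0, 0]]]}}

```text
time_s: 9.65
tool_pos: [0.4935, 0.053, 0.2163]
ee_rot: [-0.0, 0.998, -0.055, 0.001]
ft_force: [3.1, -1.5, 6.1]
width: 0.003
```

The middle reads 4.2 N where the right read about 9 N, so it is the weak one. I'll seat it firmly on the stop and hold.

Call:
{"fn": "arm_command", "kwargs": {"series": [[[0, 0, 0.1, 0, 0], [0, 0, 0.1, 0, 0], [0, 0, 0, 0, 0], [0, 0, 0, 0, 0], [0, 0, 0, 0, 0], [0, 0, 0, 0, 0], [0, 0, 0, 0, 0]]]}}

```text
time_s: 10.23
tool_pos: [0.4937, 0.053, 0.215]
ee_rot: [-0.0, 0.998, -0.055, 0.001]
ft_force: [0.0, -0.7, 12.8]
width: 0.001
```

Call:
{"fn": "arm_command", "kwargs": {"series": [[[0, 0, -0.2, 0, 0], [0, 0, -0.2, 0, 0], [0, 0, -0.2, 0, 0], [0, 0, -0.2, 0, 0], [0, 0, -0.2, 0, 0], [0, 0, -0.25, 0, 0], [0, 0, -0.25, 0, 0], [0, 0, -0.25, 0, 0], [0, 0, -0.25, 0, 0], [0, 0, -0.25, 0, 0], [0, 0, -0.25, 0, 0], [0, 0, -0.5, 0, 0], [0, 0, -1, 0, 0], [0, 0, -0.5, 0, 0], [0, 0, 0, 0, 0], [0, 0, 0, 0, 0]]]}}

```text
time_s: 11.57
tool_pos: [0.4933, 0.053, 0.2597]
ee_rot: [-0.0, 0.998, -0.055, 0.0]
ft_force: [-0.8, -0.9, -0.0]
width: -0.002
```

Held on the stop and eased up. At full travel the middle needed about 6 N against about 12 N for the right, so the middle is weak. Next I'll rise and advance to just short of the middle handle, then push.

Call:
{"fn": "arm_command", "kwargs": {"series": [[[0, 0, -1.5, 0, 0], [0, 0, -1.5, 0, 0], [0, 0, -0.5, 0, 0], [1, -0.1, 0, 0, 0], [2, 0, 0, 0, 0], [2, 0, 0, 0, 0], [2, 0, 0, 0, 0], [1, 0, 0, 0, 0], [0, 0, 0, 0, 0], [0, 0, 0, 0, 0]]]}}

```text
time_s: 12.4
tool_pos: [0.5727, 0.0452, 0.2933]
ee_rot: [0.0, 0.998, -0.055, -0.001]
ft_force: [-0.4, -0.0, 0.4]
width: -0.001
```

```bash
python3 -c "
from h import *
s=robot.state();print(s['ft_force'],delta([*W(.093,0),.295]))
cv2.imwrite('pics/s3.png',cv2.resize(robot.snapshot('side')[120:290,150:320],None,fx=3.5,fy=3.5,interpolation=cv2.INTER_CUBIC))"
```

```text
[-0.42941493 -0.0291985   0.35534383] (array([ 8.65, -0.09, -0.19]), np.float64(0.01))
```

View pics/s3.png

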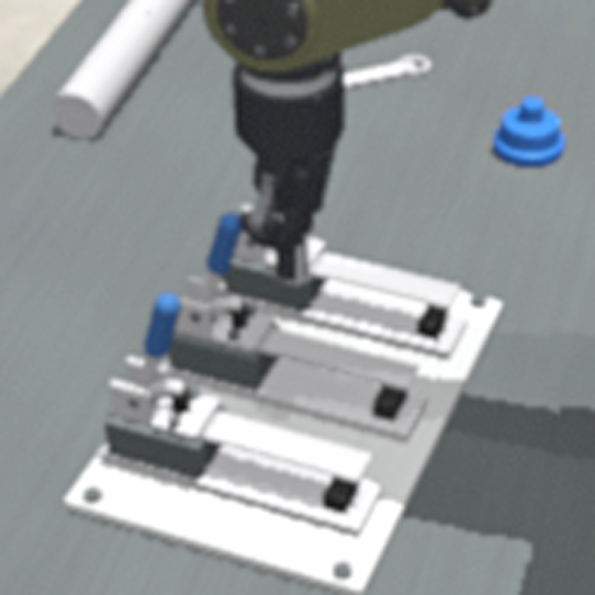

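The gripper stands in front of the middle handle: the handle is at crop (225,242) and the fingertip at (290,275). The right handle is hidden behind the gripper. Now pushing.

Call:
{"fn": "arm_command", "kwargs": {"series": [[[0.5, 0, 0, 0, 0], [0.5, 0, 0, 0, 0], [0.5, 0, 0, 0, 0], [0.5, 0, 0, 0, 0], [0.5, 0, 0, 0, 0], [0.5, 0, 0, 0, 0], [0.5, 0, 0, 0, 0], [0.5, 0, 0, 0, 0], [0.5, 0, 0, 0, 0], [0.5, 0, 0, 0, 0], [0, 0, 0, 0, 0]]]}}

```text
time_s: 13.37
tool_pos: [0.6233, 0.0395, 0.2941]
ee_rot: [-0.0, 0.998, -0.055, 0.0]
ft_force: [-0.3, 0.5, -0.7]
width: -0.0
```

Call:
{"fn": "arm_command", "kwargs": {"series": [[[0.5, 0, 0, 0, 0], [0.5, 0, 0, 0, 0], [0.5, 0, 0, 0, 0], [0.5, 0, 0, 0, 0], [0.5, 0, 0, 0, 0], [0.5, 0, 0, 0, 0], [0.5, 0, 0, 0, 0], [0, 0, 0, 0, 0], [0, 0, 0, 0, 0], [0, 0, 0, 0, 0]]]}}

```text
time_s: 14.2
tool_pos: [0.6575, 0.0358, 0.2943]
ee_rot: [-0.0, 0.998, -0.055, 0.0]
ft_force: [0.1, -0.1, -0.0]
width: 0.001
```

```bash
python3 -c "
from h import *
s=robot.state();print(s['ft_force'],toplate(s['tool_pos']))
cv2.imwrite('pics/s4.png',cv2.resize(robot.snapshot('side')[120:290,150:320],None,fx=3.5,fy=3.5,interpolation=cv2.INTER_CUBIC))"
```

```text
[ 0.1021737  -0.12045625 -0.04753933] [ 0.09182488 -0.0008515 ]
```

View pics/s4.png

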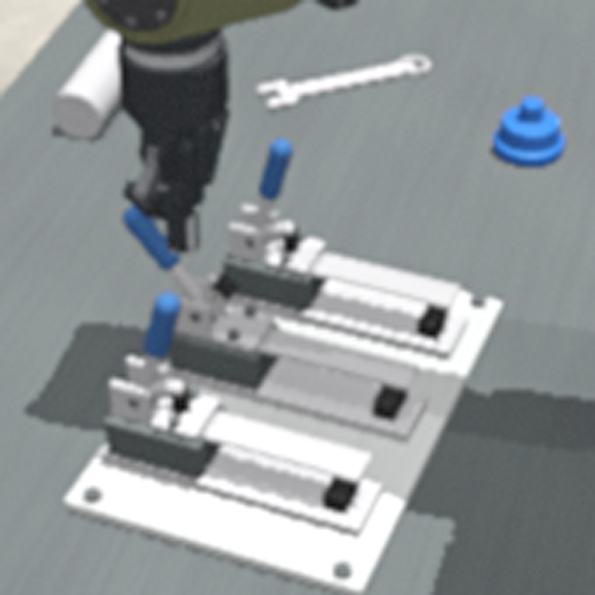

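The middle handle, at crop (135,212), is well over backwards and the neighbours are still shut. I'll push a little more for margin and then retreat.

Call:
{"fn": "arm_command", "kwargs": {"series": [[[0.4, 0, 0, 0, 0], [0.3, 0, 0, 0, 0], [0, 0, 0, 0, 0], [0, 0, 0, 0, 0]]]}}

```text
time_s: 14.58
tool_pos: [0.6645, 0.035, 0.2942]
ee_rot: [-0.0, 0.998, -0.055, 0.0]
ft_force: [-0.3, 0.6, 1.0]
width: 0.001
```

Call:
{"fn": "arm_command", "kwargs": {"series": [[[-0.5, 0, 0, 0, 0], [-1, 0, 0, 0, 0], [-2, 0, 0, 0, 0], [-2, 0, -1, 0, 0], [-2, 0, -2, 0, 0], [-2, 0, -2, 0, 0], [-2, 0, -2, 0, 0], [-2, 0, -2, 0, 0], [-1, 0, -1, 0, 0], [0, 0, 0, 0, 0], [0, 0, 0, 0, 0], [0, 0, 0, 0, 0]]]}}

```text
time_s: 15.58
tool_pos: [0.5205, 0.0509, 0.3933]
ee_rot: [0.0, 0.998, -0.055, -0.0]
ft_force: [0.4, -0.7, -0.0]
width: 0.009
```

```bash
python3 -c "
from h import *
print(robot.state()['tool_pos'])
a=robot.snapshot('side')
for n,z in(('tube_mid',.045),('plug_mid',.026),('spanner',.005)): print(n,[(at_z('side',r['centre'],z).round(3),round(r['conf'],2)) for r in robot.look_for('side',n)[:2]])
b=cv2.imread('pics/side.png')
cv2.imwrite('pics/s5.png',np.hstack([cv2.resize(i[120:370,140:320],None,fx=2.2,fy=2.2,interpolation=cv2.INTER_CUBIC) for i in(b,a)]))"
```

```text
[0.52054451 0.05093158 0.39328573]
tube_mid [(array([0.471, 0.39 , 0.045]), 0.81)]
plug_mid [(array([ 0.453, -0.343,  0.026]), 0.81), (array([0.521, 0.182, 0.026]), 0.47)]
spanner [(array([ 0.678, -0.4  ,  0.005]), 0.71)]
```

View pics/s5.png

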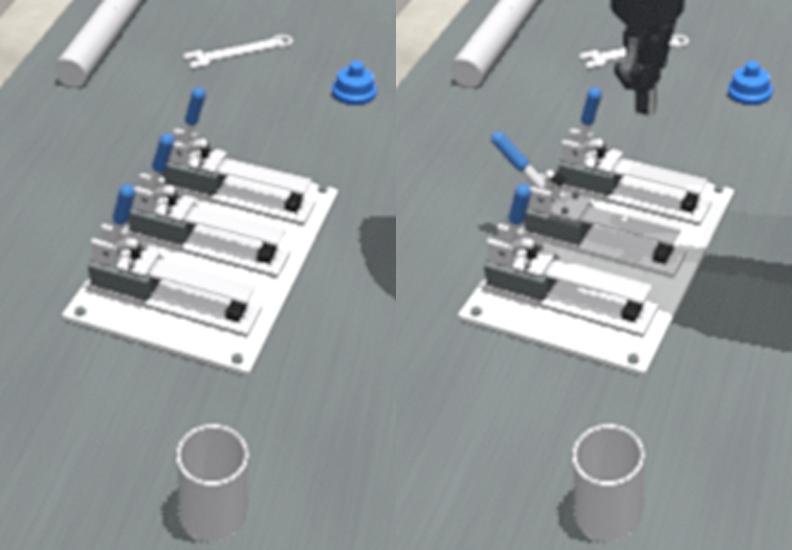

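In the before/after pair the middle handle stays thrown back, its tip at (497,138). The other two handles are unchanged at (593,100) and (520,200), all fingers are level, and the tube and plug are unmoved. The spanner's ends are where they were; the shift in its reported centre comes from the gripper covering its middle. Handing in.

```bash
python3 -c "
from h import *
print(robot.hand_in(),robot.state()['time_s'])"
```

```text
the job is handed in; nothing more can be done
the job is handed in; nothing more can be done
```

I found the middle finger to be the weak one and opened the clamp behind it; the job is handed in, at about 16 s of the 59 s allowed.

- **Right finger:** pressed to its stop and eased up. It took about 11–12 N at the stop, so it is sound.
- **Middle finger:** pressed to its stop, held, and eased up. It read 4.2 N partway and about 6 N at the stop, roughly half the right finger.
- **Left finger:** I did not press it. Only one finger is weak, and the difference between the other two was clear.
- **Clamp:** I pushed the middle handle back at about 6 cm/s and backed the arm away. From the geometry I put it at about 1.1 rad, but I had no direct joint reading.

**Last checks:** in the final side picture the middle handle stays thrown back, the left and right handles are unchanged, and all three fingers look level. The tube and plug are within 10 mm of where they were and the arm is clear.

One reading disagreed: the network put the spanner's centre about 30 mm from its first position. I put this down to the gripper covering its middle in that picture, because both spanner ends show where they were before.

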